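# Advance the tube rack one row with the hand wheel

## Task

Advance the tube rack by one row: push the indexer's hand wheel round clockwise (seen from above) by its upright handle, gently and with the outside of the fingers, through exactly one full turn, so that the handle comes back to where it started, and leave it there. Do not pinch the handle, and leave the bottle and the cup beside the indexer where they stand.

Things in the scene. Friction and masses are not known exactly. Their poses are not given: they have to be found in the camera images.
- row_indexer: Rack indexer fixed to the desk: grey bed 295 x 150 mm, 18 mm high; on it a 74 mm square gearbox topped by the level hand wheel, and behind that a sliding carriage with a 249 x 112 mm tube rack, top 110 mm above the desk. Origin on the desk, on the wheel's vertical axis; x along the bed towards the rack, z up. The rack's near side starts 99 to 117 mm from the axis; a clockwise turn moves it 20 mm farther.
- wheel_centre (a point): Point on the wheel's vertical axis, level with the top of its rim, 102 mm above the desk. The wheel is of light metal and level, 124 mm over its rim, with three spokes and a hub whose top is 105 mm above the desk. A tall computer tower stands to the left, 0.25 m or more from the axis.
- handle_mid (a point): Centre of the wheel's only handle, half-way up: upright black grip 46 mm tall, 26 mm across at its widest (20 mm at the foot), from 104 to 150 mm above the desk, fixed on the rim over the end of a spoke, 55 mm from the wheel's axis. Nothing else stands above 110 mm within 0.1 m of the axis. Turning takes about 2.5 N at the handle.
- index_wheel (a joint): Angle of the wheel in rad, growing clockwise seen from above. It starts anywhere from 0 to 5.5; one turn is 6.283. The wheel stays where it is left. It runs from -2.5 to 15, so no stop marks the turn. At 0 the handle lies from the axis along the indexer's x axis.
- bottle: Loose white reagent bottle with a blue cap, 48 mm across, 96 mm tall; origin at the centre of its underside. A bystander, on the desk beside the indexer.
- cup: Loose small open grey-white sample cup, 45 mm across, 38 mm tall; origin at the centre of its underside. A bystander, on the desk beside the indexer.

How it is judged:
On the way:
1. the fingers push the handle across to the far side of its circle, clockwise (distance of handle_mid from where it was at the start of the episode above 0.09 m and value of joint index_wheel above 1.8 rad and contact force between the fingers and index_wheel above 0.3 N).
At the end, for the whole second after the job is handed in: The wheel has been turned clockwise by one full turn, no more and no less: the handle is within 14 mm (about 15 degrees) of where it started, at rest, and the bottle and the cup are within 20 mm of where they stood (distance of handle_mid from where it was at the start of the episode below 0.014 m and value of joint index_wheel between 5.9 and 12.1 rad and velocity of joint index_wheel between -0.05 and 0.05 rad/s and distance of each of bottle, cup from where it was at the start of the episode below 0.02 m); the robot touches nothing.
It fails at once if the handle or wheel is pinched or shoved hard (more than 30 N) (contact force between the fingers and index_wheel above 30 N).
It fails at once if the reagent bottle is pushed more than 20 mm, lifted or carried (distance of bottle from where it was at the start of the episode above 0.02 m).
It fails at once if the sample cup is pushed more than 20 mm, lifted or carried (distance of cup from where it was at the start of the episode above 0.02 m).
It also fails if it takes over 58 s, if anything falls off the work surface, if the arm or the gripper's body presses on something with over 40 N, if the wrist force passes 120 N, or if a joint passes its speed limit or range.

## Robot

A 7-joint arm with a two-finger parallel gripper is mounted at the origin on a cart in front of the work surface, level with it; the furniture and walls round the work are solid. World frame = base frame: x ahead of the robot, y to its left, z up, the work surface at z = 0. Lengths are in m, angles in rad, forces in N, time in s.
With the tool pointing down it reaches from about 0.425 to 0.875 m from the base axis. Payload 4.7 kg.
Tool frame: the origin (TCP) lies on the centre line of the jaws, within the pads' length; the fingertips stand 25 mm ahead of it and the grasp point (between the pads) lies 6 mm ahead of it (bot.nose_length is the distance from the TCP to the fingertips, in m); z points along the fingers, y is the direction in which the jaws open and shut (so a half turn about z gives the same grasp; the last joint's range is limited). The gripper opens to 85 mm and grips with 20 to 120 N. Pads are 22 mm wide; open, the fingers measure 114 mm over their backs; the gripper's body (76 mm by 85 mm) begins 54 mm behind the grasp point. The pads swing forward as they close: fully open they stand 13 mm farther back than shut.
Start: joints at [1.272, 0.321, -0.07, 1.45, 0.023, 1.371, -0.057], TCP at [0.2, -0.618, 0.256] pointing down, gripper open.
Joint ranges: [-2.86, 2.86], [-0.3, 2.09], [-1.38, 1.24], [0.06, 2.45], [-1.56, 4.7], [0.09, 2.05], [-2.69, 2.69]. Speed limits (rad/s): [2.57, 2.57, 3.14, 3.14, 3.14, 3.14, 3.14].

## Interface

Orientations are given as a rotation vector (axis times angle).
In Python, from rig import bot gives the robot as it stands.
- The arm moves only by the tool carry_out, never from a script. Its argument "steps" is a list that holds one entry, the list of rows, each a list of 7 numbers: the closure, from -1 (fully open) to 1 (shut), so that 0 is half open, then the shift along the tool's x, y, z in m, then the turn, a rotation vector about the tool's x, y, z in degrees. A call has 1 to 12 rows; each row is the pose to reach, as a shift and turn from the pose measured when the call began, along the tool's axes at that moment; what a row does not reach only later rows make up. A row lasts 1/10 s, in which the tool goes at most 50 mm and 8.59 degrees, less where a joint would pass 70% of its speed; a pose out of reach is approached as far as the arm can. A call with a gripper value outside its range is refused whole. The fingers move at their own pace and stop on an object; "force" is the grip in N (left out, the last holds). Time passes only in rows, so rows that repeat a pose let the fingers close. It gives the time, the measured TCP pose, the force and the opening at its end, in the units of the state.
- bot.sense(): the state, without advancing time (a new reading comes with each control period).
- bot.capture(name): name is "side" or "top" or "wrist"; returns a dict with "img" (420x560x3 uint8, blue, green, red), "intrinsics" (3x3 intrinsics, pixels), "world_to_cam" (4x4, takes a point from world to camera coordinates); the wrist camera has in their place "tool_from_camera" (4x4, takes a point from camera to tool coordinates, whose origin is the TCP and whose axes are the flange's). Camera axes: x right, y up, looking along -z (the intrinsics and any distortion apply to the point x, -y, -z); pixel columns grow to the right and rows downward; lengths in m; the calibration is good to about 2 mm. The wrist camera is an equidistant fisheye: a pixel r from the principal point sees the ray r / f radians off the axis. A picture is of the moment at which its call begins: read the wrist's pose just before it. There is no depth.
- bot.close_job(): hands the job in, once; it reports no verdict.
The state is a dict: "time": time; "joint_positions": joint angles; "dq": joint speeds; "tau": joint torques, N m; "tcp_pos": TCP position; "eef_rot": TCP orientation; "wrist_force": force on the tool from outside, world axes, zero at the start; "moment": the same for the moment, N m; "width": opening from 0.0 (shut) to 1.0 (fully open).
Only numpy, scipy, OpenCV 4.12 (cv2) and the standard library are available. Lean on these libraries where they do the work, as an engineer would, in place of code of your own. Each camera call takes 0.05 s, during which the arm holds its last target.

## Working session

There is one attempt and no reset: what is moved stays moved. The work goes in short steps, Python scripts to look and compute and a tool call to move; the robot and the scene stay as the last step left them, time stands still between calls to the robot, and variables do not carry over. Pictures are saved under pics/ and viewed, and the job is handed in when it is done.

Besides the shell and the picture viewer there is one more tool, called after "Request:" in YAML: its name, and indented under it one key for each argument. carry_out: Moves the arm, as the interface text tells. Its arguments: {"type":"object","properties":{"steps":{"type":"array","items":{"type":"array","items":{"type":"array","items":{"type":"number"}}}},"force":{"type":"number"}},"required":["steps"]}

```bash
ls; mkdir -p pics; python3 - <<'E'
from rig import bot
import cv2,numpy as np
np.set_printoptions(precision=4,suppress=True)
s=bot.sense()
for k,v in s.items(): print(k,np.array(v))
for n in ["side","top","wrist"]:
    c=bot.capture(n); cv2.imwrite(f"pics/{n}0.png",c["img"])
    for k in c:
        if k!="img": print(n,k,np.array(c[k]))
    np.savez(f"{n}0.npz",**{k:np.array(c[k]) for k in c})
E
```

```text
pics
time 0.0
joint_positions [ 1.2721  0.3218 -0.0701  1.4517  0.0226  1.3708 -0.0569]
dq [ 0.0009  0.0002  0.0013 -0.0007  0.0012 -0.0003  0.0018]
tau [ -0.0009 -49.3581  -0.3826 -31.4329   0.0129   0.0114  -0.    ]
tcp_pos [ 0.1999 -0.618   0.2552]
eef_rot [-3.1014 -0.4891  0.0005]
wrist_force [ 0.7235 -0.5651 -0.4656]
moment [ 0.0323  0.04   -0.0258]
width 0.9990799115132879
side intrinsics [[469.9393   0.     283.3508]
 [  0.     469.9393 211.8741]
 [  0.       0.       1.    ]]
side world_to_cam [[-0.9041 -0.4271  0.0163  0.5188]
 [ 0.1976 -0.3839  0.902  -0.2365]
 [-0.379   0.8187  0.4314 -0.8089]
 [ 0.      0.      0.      1.    ]]
top intrinsics [[421.7139   0.     289.4782]
 [  0.     421.7139 207.4704]
 [  0.       0.       1.    ]]
top world_to_cam [[ 0.0199 -0.999   0.0401 -0.1041]
 [ 0.982   0.0271  0.187  -0.6188]
 [-0.1879  0.0357  0.9815 -0.823 ]
 [ 0.      0.      0.      1.    ]]
wrist intrinsics [[325.1923   0.     280.5612]
 [  0.     325.1923 210.0831]
 [  0.       0.       1.    ]]
wrist tool_from_camera [[-0.0001  0.9564  0.292   0.0733]
 [ 1.      0.      0.0002  0.0002]
 [ 0.0002  0.292  -0.9564 -0.1169]
 [ 0.      0.      0.      1.    ]]
```

View pics/side0.png

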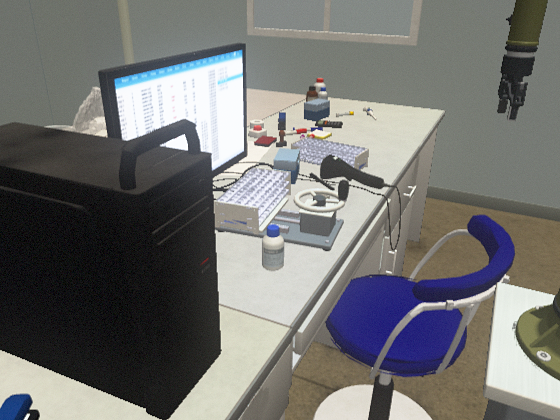

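View pics/top0.png

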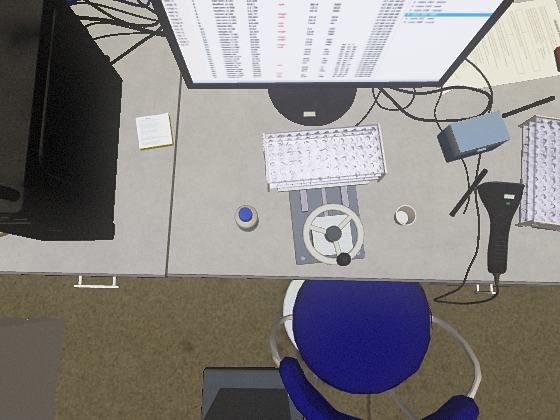

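View pics/wrist0.png

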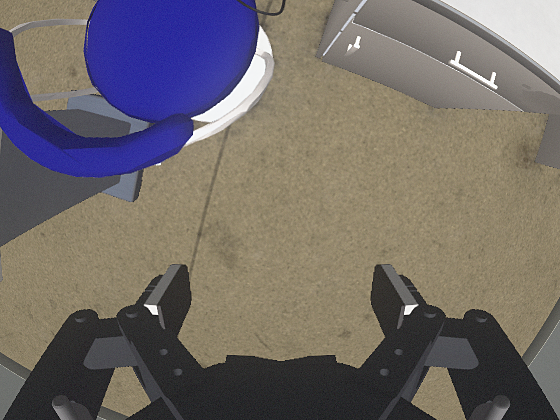

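The side view shows the wheel around (320,200) with its handle at (344,189). The top view shows the wheel hub at (333,234), handle (344,259), bottle cap (245,215) and cup (404,215). Next I'll measure these.

```bash
cat > h.py <<'E'
import numpy as np,cv2
np.set_printoptions(precision=4,suppress=True)
def load(n): 
    d=np.load(n+".npz"); return {k:d[k] for k in d}
def ray(c,uv):
    K=c["intrinsics"];T=c["world_to_cam"];R=T[:3,:3];t=T[:3,3]
    d=np.array([(uv[0]-K[0,2])/K[0,0],-(uv[1]-K[1,2])/K[1,1],-1.])
    o=-R.T@t; d=R.T@d; return o,d/np.linalg.norm(d)
def onz(c,uv,z):
    o,d=ray(c,uv); return o+d*(z-o[2])/d[2]
def tri(r1,r2):
    (o1,d1),(o2,d2)=r1,r2
    s=np.linalg.lstsq(np.c_[d1,-d2],o2-o1,rcond=None)[0]
    a=o1+d1*s[0];b=o2+d2*s[1]; return (a+b)/2,np.linalg.norm(a-b)
def proj(c,p):
    T=c["world_to_cam"];K=c["intrinsics"];q=T[:3,:3]@p+T[:3,3]
    return np.array([K[0,0]*q[0]/-q[2]+K[0,2],-K[1,1]*q[1]/-q[2]*1+K[1,2]])
E
python3 - <<'E'
from h import *
t=load("top0");s=load("side0")
for n,c,(x0,y0,x1,y1) in [("top",t,(225,170,435,290)),("side",s,(210,150,390,280))]:
    im=c["img"][y0:y1,x0:x1]; f=cv2.resize(im,None,fx=3.8,fy=3.8,interpolation=cv2.INTER_CUBIC)
    cv2.imwrite(f"pics/{n}0z.png",f)
def blobs(c,mask,box,mn=15):
    x0,y0,x1,y1=box; m=np.zeros_like(mask);m[y0:y1,x0:x1]=mask[y0:y1,x0:x1]
    n,l,st,ce=cv2.connectedComponentsWithStats(m.astype(np.uint8))
    for i in range(1,n):
        if st[i,4]>=mn: print(st[i],ce[i])
for n,c,box in [("top",t,(225,170,435,275)),("side",s,(210,150,390,280))]:
    g=c["img"].max(2); hsv=cv2.cvtColor(c["img"],cv2.COLOR_BGR2HSV)
    print(n,"dark"); blobs(c,g<60,box)
    print(n,"blue"); blobs(c,(hsv[...,1]>140)&(hsv[...,0]>100)&(hsv[...,0]<130)&(g>60),box)
E
```

```text
top dark
[337 253  13  13  39] [341.0256 258.7949]
top blue
[239 208  12  12 115] [244.6174 213.3391]
side dark
[323 174  33   6  47] [338.9362 176.4894]
[314 176  20  14  30] [322.6667 182.6667]
[371 184  12   4  22] [376.6818 185.9091]
[210 187  12  93 421] [212.1283 241.0095]
side blue
[267 225  12   7  60] [272.8    227.8667]
[359 275  31   5  92] [376.8043 277.8152]
```

View pics/top0z.png

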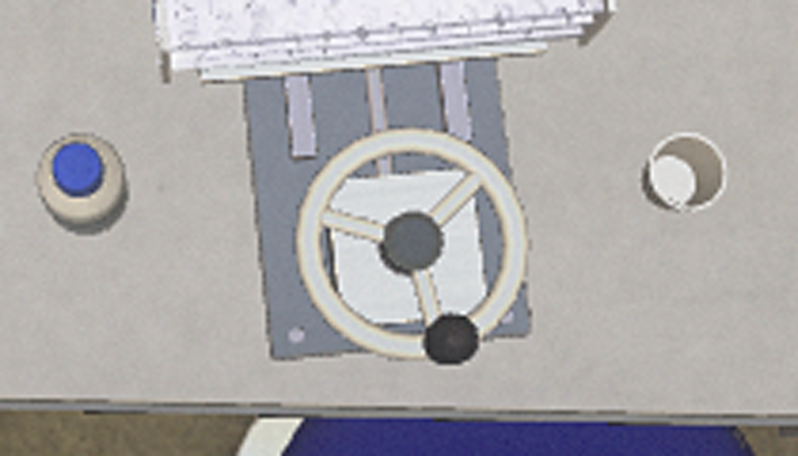

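View pics/side0z.png

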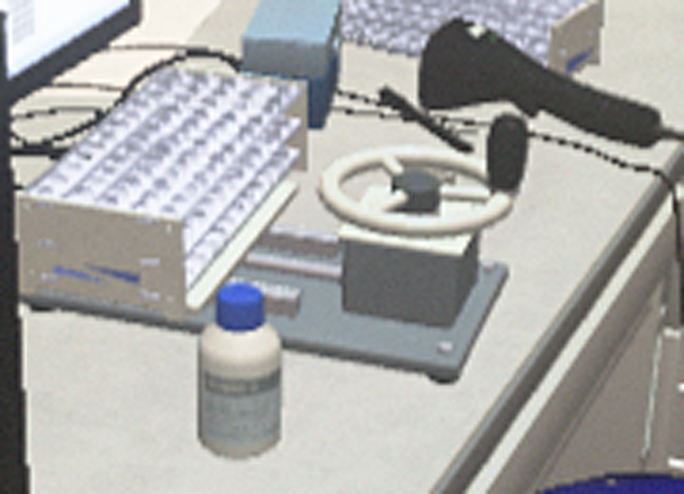

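The zoomed top view shows the wheel rim centred at about (412,243), its handle at (451,338), the bottle at left and the cup at right. In the side zoom the handle spans (487–527, 115–190) and the hub top is at (415,178).

```bash
python3 - <<'E'
from h import *
t=load("top0");s=load("side0")
# dark-grey masks in top for hub & handle
im=t["img"];g=im.max(2).astype(int)
for thr in (75,90,100):
    for nm,(x0,y0,x1,y1) in dict(hub=(322,222,346,246),handle=(334,248,354,270)).items():
        m=(g[y0:y1,x0:x1]<thr).astype(np.uint8)
        m=cv2.morphologyEx(m,cv2.MORPH_CLOSE,np.ones((3,3)))
        n,l,st,ce=cv2.connectedComponentsWithStats(m); i=1+np.argmax(st[1:,4])
        print(thr,nm,st[i]+[x0,y0,0,0,0],ce[i]+[x0,y0])
im=s["img"];g=im.max(2).astype(int)
for thr in (50,60,75):
    for nm,(x0,y0,x1,y1) in dict(hub=(310,190,330,208),handle=(334,178,352,204)).items():
        m=(g[y0:y1,x0:x1]<thr).astype(np.uint8)
        n,l,st,ce=cv2.connectedComponentsWithStats(m); 
        if n>1:
            i=1+np.argmax(st[1:,4]); print("side",thr,nm,st[i]+[x0,y0,0,0,0],ce[i]+[x0,y0])
T=lambda x,y:np.array([225+x/3.8-.37,170+y/3.8-.37]); S=lambda x,y:np.array([210+x/3.8-.37,150+y/3.8-.37])
hubt,hubs=T(413,241),S(415,178)
print("hub",tri(ray(t,hubt),ray(s,hubs)), "rimc",onz(t,T(412,243.5),.1))
print("handle",tri(ray(t,T(451,339)),ray(s,S(507,152))), onz(t,T(451,337),.15), onz(s,S(507,152),.127))
# rim points diam
for a,b in [((297,243),(527,243)),((412,129),(412,358))]:
    p,q=onz(t,T(*a),.097),onz(t,T(*b),.097); print(p,q,np.linalg.norm(p-q))
print("cap",tri(ray(t,T(78,168)),ray(s,S(240,297))), "cup",onz(t,T(688,172),.038),onz(t,T(680,180),0))
# bed edges
for p in [(246,82),(272,358),(531,333),(497,60)]: print("bed",onz(t,T(*p),.018))
for p in [(165,75),(612,10)]: print("rack",onz(t,T(*p),.11))
E
```

```text
75 hub [325 234   8   8  11] [327.9091 238.2727]
75 handle [337 253  14  13 143] [343.1399 259.014 ]
90 hub [325 234   8   8  15] [327.2667 237.8   ]
90 handle [337 253  14  13 148] [343.3514 258.973 ]
100 hub [325 226  16  16  79] [332.1646 233.7468]
100 handle [334 253  17  13 152] [343.1513 258.9671]
side 60 hub [313 199   1   1   1] [313. 199.]
side 60 handle [339 184   2   6   7] [339.1429 186.4286]
side 75 hub [316 205   3   1   3] [317. 205.]
side 75 handle [338 181  12  19 158] [342.7405 189.6835]
hub (array([ 0.5642, -0.1752,  0.1046]), np.float64(0.0011863459504325507)) rimc [ 0.5629 -0.1755  0.1   ]
handle (array([ 0.5116, -0.1914,  0.1266]), np.float64(0.0005319696200106583)) [ 0.5112 -0.1875  0.15  ] [ 0.5111 -0.1906  0.127 ]
[ 0.5621 -0.1155  0.097 ] [ 0.5651 -0.2367  0.097 ] 0.12116619686432391
[ 0.6246 -0.1759  0.097 ] [ 0.5037 -0.176   0.097 ] 0.12081454313610131
cap (array([0.5997, 0.0004, 0.0935]), np.float64(0.0007120416036813479)) cup [ 0.616  -0.3424  0.038 ] [ 0.6179 -0.3496  0.    ]
bed [ 0.6659 -0.0899  0.018 ]
bed [ 0.5066 -0.1078  0.018 ]
bed [ 0.524  -0.2553  0.018 ]
bed [ 0.6835 -0.2373  0.018 ]
rack [ 0.6471 -0.0442  0.11  ]
rack [ 0.6897 -0.2812  0.11  ]
```

```bash
cat >> h.py <<'E'
from scipy.spatial.transform import Rotation as Ro
C=np.array([.5635,-.1755]); RH=.0545
TH0=np.degrees(np.arctan2(-.1905+.1755,.5115-.5635))
def rel(s,targets,cl=1):
    """targets: list of (x,y,z,yaw_deg) world -> rows"""
    R0=Ro.from_rotvec(s["eef_rot"]);p0=np.array(s["tcp_pos"]);rows=[]
    for x,y,z,yw in targets:
        d=R0.inv().apply(np.array([x,y,z])-p0)
        r=(R0.inv()*Ro.from_euler('z',yw,degrees=True)*Ro.from_rotvec([np.pi,0,0])).as_rotvec(degrees=True)
        rows.append([cl]+[round(float(v),3) for v in d]+[round(float(v),1)+0. for v in r])
    return rows
def yaw(s):
    x=Ro.from_rotvec(s["eef_rot"]).as_matrix()[:,0]; return np.degrees(np.arctan2(x[1],x[0]))
def circ(th,r=RH): a=np.radians(th); return C+r*np.array([np.cos(a),np.sin(a)])
E
python3 - <<'E'
from h import *
from rig import bot
print([a for a in dir(bot) if a[0]!='_'],bot.nose_length,TH0)
s=bot.sense();print(yaw(s))
x,y=circ(TH0+48);print(x,y)
tg=[]
p0=np.array(s["tcp_pos"])
N=13
for i in range(1,N+1):
    f=min(1,i/N); tg.append((p0[0]+f*(x-p0[0]),p0[1]+f*(y-p0[1]),.25,yaw(s)+f*(118-yaw(s))))
print(rel(s,tg))
E
```

```text
['IKError', 'capture', 'close_job', 'nose_length', 'sense'] 0.025 -163.90918365114786
17.92587871492893
0.5396864447260363 -0.22452208262827966
[[1, 0.034, -0.021, 0.005, -0.1, 0.0, -7.7], [1, 0.068, -0.042, 0.006, -0.1, 0.0, -15.4], [1, 0.103, -0.062, 0.006, -0.1, 0.0, -23.1], [1, 0.137, -0.083, 0.006, -0.1, 0.0, -30.8], [1, 0.171, -0.104, 0.006, -0.1, 0.0, -38.5], [1, 0.205, -0.125, 0.006, -0.1, 0.0, -46.2], [1, 0.239, -0.145, 0.006, -0.1, 0.0, -53.9], [1, 0.274, -0.166, 0.006, -0.1, 0.0, -61.6], [1, 0.308, -0.187, 0.006, -0.1, 0.0, -69.3], [1, 0.342, -0.208, 0.006, -0.1, -0.1, -77.0], [1, 0.376, -0.228, 0.006, -0.1, -0.1, -84.7], [1, 0.41, -0.249, 0.006, -0.1, -0.1, -92.4], [1, 0.444, -0.27, 0.006, -0.1, -0.1, -100.1]]
```

Request:
carry_out:
  steps:
    - [[1, 0.02, -0.01, -0.04, 0, 0, -4], [1, 0.05, -0.03, -0.08, 0, 0, -12], [1, 0.09, -0.055, -0.1, 0, 0, -20], [1, 0.13, -0.08, -0.1, 0, 0, -28], [1, 0.17, -0.105, -0.1, 0, 0, -36], [1, 0.21, -0.13, -0.1, 0, 0, -44], [1, 0.25, -0.155, -0.1, 0, 0, -52], [1, 0.295, -0.18, -0.1, 0, 0, -60], [1, 0.335, -0.205, -0.1, 0, 0, -68], [1, 0.375, -0.228, -0.1, 0, 0, -76], [1, 0.41, -0.249, -0.08, 0, 0, -84], [1, 0.444, -0.27, -0.05, 0, 0, -92]]
  force: 40

```text
time: 1.35
tcp_pos: [0.5413, -0.2232, 0.3071]
eef_rot: [1.794, 2.575, 0.002]
wrist_force: [0.3, -0.8, -0.8]
width: -0.0
```

```bash
python3 - <<'E'
from h import *
from rig import bot
s=bot.sense();print(yaw(s),s["joint_positions"])
c=bot.capture("wrist");cv2.imwrite("pics/wrist1.png",c["img"])
t=bot.capture("top");cv2.imwrite("pics/top1.png",t["img"])
x,y=circ(TH0+48)
print(rel(s,[(x,y,.25,118),(x,y,.2,118),(x,y,.17,118),(x,y,.145,118)]))
E
```

```text
110.27727675288955 [ 0.8189  0.2001 -0.5481  1.5268  0.1043  1.4406  0.6204]
[[1, -0.001, -0.002, 0.057, 0.2, 0.1, -7.7], [1, -0.0, -0.002, 0.107, 0.2, 0.1, -7.7], [1, -0.0, -0.002, 0.137, 0.2, 0.1, -7.7], [1, -0.0, -0.002, 0.162, 0.2, 0.1, -7.7]]
```

View pics/wrist1.png

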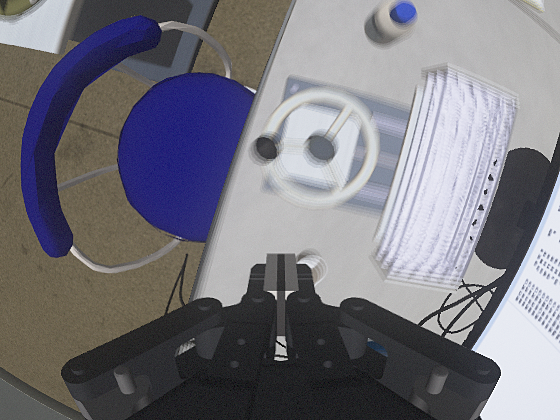

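View pics/top1.png

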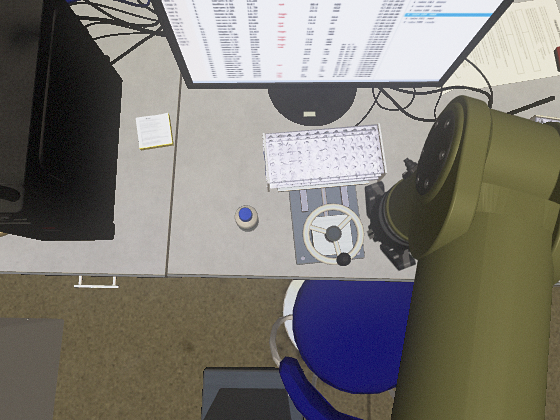

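The wrist view shows the shut fingertips at (281,270), the wheel ahead at (320,148) and the handle at (266,148). The top view shows the wheel unmoved and clear of the gripper, so I can go down.

Request:
carry_out:
  steps:
    - [[1, 0, -0.002, 0.04, 0.2, 0.1, -7], [1, 0, -0.002, 0.08, 0.2, 0.1, -8], [1, 0, -0.002, 0.12, 0.2, 0.1, -8], [1, 0, -0.002, 0.15, 0.2, 0.1, -8], [1, 0, -0.002, 0.164, 0.2, 0.1, -8], [1, 0, -0.002, 0.164, 0.2, 0.1, -8]]

```text
time: 2.05
tcp_pos: [0.5365, -0.2163, 0.1356]
eef_rot: [-1.595, -2.688, -0.003]
wrist_force: [0.7, -0.6, -0.1]
width: -0.003
```

```bash
cat >> h.py <<'E'
def fmt(rows): print("["+",\n".join("["+", ".join(f"{v:g}" for v in r)+"]" for r in rows)+"]")
def y1(th): return 30+.83*(th-(TH0+25.4-90))
def stroke(s,a,b,n,z=.143,yf=y1,r=RH):
    """pusher angle from a to b (deg rel TH0), n rows"""
    return rel(s,[(*circ(TH0+q,r),z,yf(TH0+q)) for q in np.linspace(a,b,n+1)[1:]])
E
python3 - <<'E'
from h import *
from rig import bot
s=bot.sense();print(s["tcp_pos"],yaw(s),s["wrist_force"],circ(TH0+48))
for n in ("wrist","side"):
    c=bot.capture(n);cv2.imwrite(f"pics/{n}2.png",c["img"])
fmt(stroke(s,48,-12,12))
E
```

```text
[ 0.5365 -0.2163  0.1356] 118.62392105386415 [ 0.654  -0.6135 -0.1   ] [ 0.5397 -0.2245]
[[1, -0.005, -0.004, -0.007, -0.4, -0.9, -0.7],
[1, -0, -0.006, -0.007, -0.4, -0.8, 3.5],
[1, 0.004, -0.008, -0.007, -0.4, -0.8, 7.6],
[1, 0.008, -0.009, -0.007, -0.4, -0.8, 11.8],
[1, 0.013, -0.01, -0.007, -0.5, -0.8, 15.9],
[1, 0.018, -0.011, -0.007, -0.5, -0.8, 20.1],
[1, 0.023, -0.011, -0.007, -0.5, -0.8, 24.2],
[1, 0.027, -0.011, -0.007, -0.6, -0.7, 28.4],
[1, 0.032, -0.011, -0.007, -0.6, -0.7, 32.5],
[1, 0.037, -0.01, -0.007, -0.6, -0.7, 36.7],
[1, 0.041, -0.008, -0.007, -0.6, -0.7, 40.8],
[1, 0.046, -0.006, -0.007, -0.7, -0.7, 45]]
```

View pics/wrist2.png

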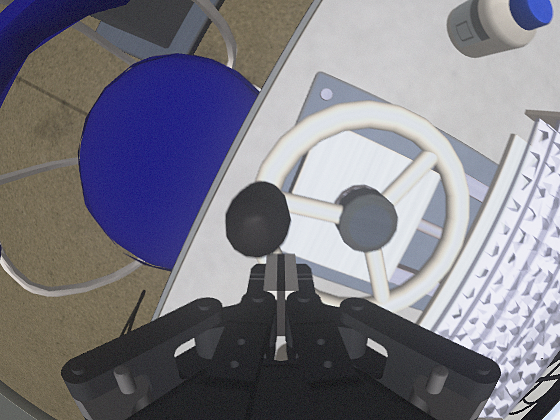

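View pics/side2.png

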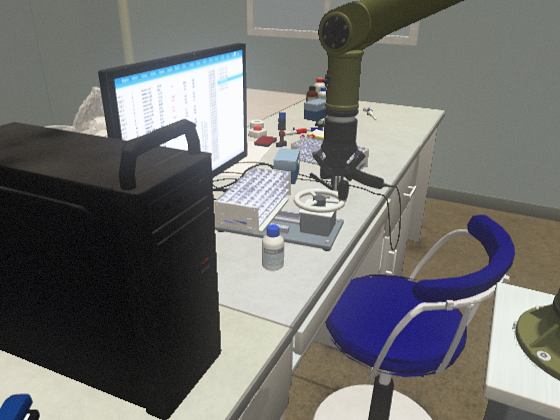

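The wrist view shows the handle at (258,218), just ahead of the fingertip block at (281,268), with no contact yet. I'll recompute from the settled pose.

```bash
python3 - <<'E'
from h import *
from rig import bot
s=bot.sense();print(s["tcp_pos"],yaw(s),s["wrist_force"],s["dq"])
fmt(stroke(s,44,-16,12))
E
```

```text
[ 0.5388 -0.2167  0.1388] 118.64890423116387 [ 0.1428 -0.4349  0.928 ] [ 0.     -0.0168 -0.0058 -0.0198  0.0007 -0.0007  0.0024]
[[1, 0, -0.007, -0.004, -0.2, -0.6, 2.7],
[1, 0.004, -0.009, -0.004, -0.2, -0.6, 6.8],
[1, 0.009, -0.011, -0.004, -0.2, -0.6, 11],
[1, 0.014, -0.012, -0.004, -0.2, -0.6, 15.1],
[1, 0.018, -0.013, -0.004, -0.3, -0.6, 19.3],
[1, 0.023, -0.013, -0.004, -0.3, -0.5, 23.4],
[1, 0.028, -0.013, -0.004, -0.3, -0.5, 27.6],
[1, 0.032, -0.012, -0.004, -0.3, -0.5, 31.7],
[1, 0.037, -0.012, -0.004, -0.3, -0.5, 35.9],
[1, 0.042, -0.01, -0.004, -0.4, -0.5, 40],
[1, 0.046, -0.009, -0.004, -0.4, -0.5, 44.2],
[1, 0.05, -0.006, -0.004, -0.4, -0.5, 48.3]]
```

Request:
carry_out:
  steps:
    - [[1, 0, -0.007, -0.004, -0.2, -0.6, 2.7], [1, 0.004, -0.009, -0.004, -0.2, -0.6, 6.8], [1, 0.009, -0.011, -0.004, -0.2, -0.6, 11], [1, 0.014, -0.012, -0.004, -0.2, -0.6, 15], [1, 0.018, -0.013, -0.004, -0.3, -0.6, 19], [1, 0.023, -0.013, -0.004, -0.3, -0.5, 23], [1, 0.028, -0.013, -0.004, -0.3, -0.5, 28], [1, 0.032, -0.012, -0.004, -0.3, -0.5, 32], [1, 0.037, -0.012, -0.004, -0.3, -0.5, 36], [1, 0.042, -0.01, -0.004, -0.4, -0.5, 40], [1, 0.046, -0.009, -0.004, -0.4, -0.5, 44], [1, 0.05, -0.006, -0.004, -0.4, -0.5, 48]]

```text
time: 3.35
tcp_pos: [0.5106, -0.1775, 0.1461]
eef_rot: [2.563, 1.808, 0.001]
wrist_force: [-3.1, -2.1, 0.6]
width: 0.002
```

```bash
python3 - <<'E'
from h import *
from rig import bot
c=bot.capture("wrist");cv2.imwrite(f"pics/wrist3.png",c["img"])
s=bot.sense();p=np.array(s["tcp_pos"]);print(p,yaw(s),s["wrist_force"],s["dq"])
d=p[:2]-C;print("r",np.linalg.norm(d),"q",(np.degrees(np.arctan2(d[1],d[0]))-TH0+180)%360-180)
fmt(stroke(s,-16,-76,12))
E
```

```text
[ 0.5108 -0.1762  0.1461] 70.34031169987023 [-0.9515 -1.6771  1.838 ] [ 0.0052  0.0076 -0.0088 -0.0035 -0.0044 -0.0058  0.1566]
r 0.05274747825475624 q -15.340368592697388
[[1, 0.005, -0.003, 0.003, 0.2, 0.1, 4.2],
[1, 0.009, -0.004, 0.003, 0.2, 0.1, 8.3],
[1, 0.014, -0.005, 0.003, 0.2, 0.1, 12.5],
[1, 0.019, -0.005, 0.003, 0.3, 0.1, 16.6],
[1, 0.023, -0.005, 0.003, 0.3, 0, 20.8],
[1, 0.028, -0.004, 0.003, 0.3, 0, 24.9],
[1, 0.033, -0.003, 0.003, 0.3, 0, 29.1],
[1, 0.037, -0.002, 0.003, 0.3, 0, 33.2],
[1, 0.042, 0, 0.003, 0.3, 0, 37.4],
[1, 0.046, 0.002, 0.003, 0.3, 0, 41.5],
[1, 0.05, 0.005, 0.003, 0.3, 0, 45.7],
[1, 0.054, 0.008, 0.003, 0.3, 0, 49.8]]
```

View pics/wrist3.png

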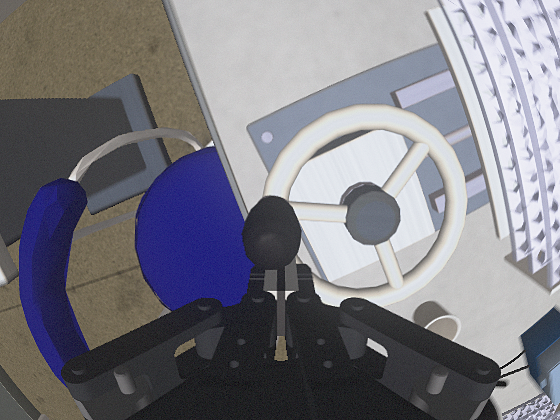

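The handle (271,230) is against the fingertips and moving with them, and contact is light at about 3 N. I'll carry on.

Request:
carry_out:
  steps:
    - [[1, 0.005, -0.003, 0.003, 0.2, 0.1, 4], [1, 0.009, -0.004, 0.003, 0.2, 0.1, 8], [1, 0.014, -0.005, 0.003, 0.2, 0.1, 12.5], [1, 0.019, -0.005, 0.003, 0.3, 0.1, 16.5], [1, 0.023, -0.005, 0.003, 0.3, 0, 21], [1, 0.028, -0.004, 0.003, 0.3, 0, 25], [1, 0.033, -0.003, 0.003, 0.3, 0, 29], [1, 0.037, -0.002, 0.003, 0.3, 0, 33], [1, 0.042, 0, 0.003, 0.3, 0, 37.5], [1, 0.046, 0.002, 0.003, 0.3, 0, 41.5], [1, 0.05, 0.005, 0.003, 0.3, 0, 45.5], [1, 0.054, 0.008, 0.003, 0.3, 0, 50]]

```text
time: 4.6
tcp_pos: [0.5373, -0.1295, 0.1452]
eef_rot: [3.091, 0.55, 0.003]
wrist_force: [-2.6, -3.5, 0.7]
width: -0.0
```

```bash
cat > st.py <<'E'
from h import *
from rig import bot
import sys
a,b,n=float(sys.argv[1]),float(sys.argv[2]),int(sys.argv[3])
if len(sys.argv)>4:
    for k in sys.argv[5:]:
        c=bot.capture(k);cv2.imwrite(f"pics/{k}{sys.argv[4]}.png",c["img"])
        if k=="top": np.savez(f"top{sys.argv[4]}.npz",**{q:np.array(c[q]) for q in c})
s=bot.sense();p=np.array(s["tcp_pos"]);print(p,yaw(s),s["wrist_force"],s["joint_positions"],s["time"])
d=p[:2]-C;print("r",np.linalg.norm(d),"q",(np.degrees(np.arctan2(d[1],d[0]))-TH0+180)%360-180)
fmt(stroke(s,a,b,n))
E
python3 st.py -76 -136 12 4 wrist
```

```text
[ 0.538  -0.1287  0.1451] 20.055694038633987 [-1.8626 -1.7132  0.6846] [ 0.5585  0.2243 -0.417   1.8201  0.1013  1.1148 -1.1144] 4.65
r 0.053282539202533 q -77.51994080734386
[[1, 0.003, -0.002, 0.002, 0.1, -0.1, 3.7],
[1, 0.008, -0.002, 0.002, 0.1, -0.1, 7.8],
[1, 0.013, -0.002, 0.002, 0.1, -0.1, 12],
[1, 0.017, -0.001, 0.002, 0.1, -0.1, 16.1],
[1, 0.022, 0, 0.002, 0.1, -0.2, 20.3],
[1, 0.026, 0.001, 0.002, 0.1, -0.2, 24.4],
[1, 0.031, 0.003, 0.002, 0.1, -0.2, 28.6],
[1, 0.035, 0.005, 0.002, 0.1, -0.2, 32.7],
[1, 0.039, 0.008, 0.002, 0.1, -0.2, 36.9],
[1, 0.043, 0.011, 0.002, 0.1, -0.2, 41],
[1, 0.046, 0.014, 0.002, 0.1, -0.2, 45.2],
[1, 0.05, 0.018, 0.002, 0.1, -0.2, 49.3]]
```

View pics/wrist4.png

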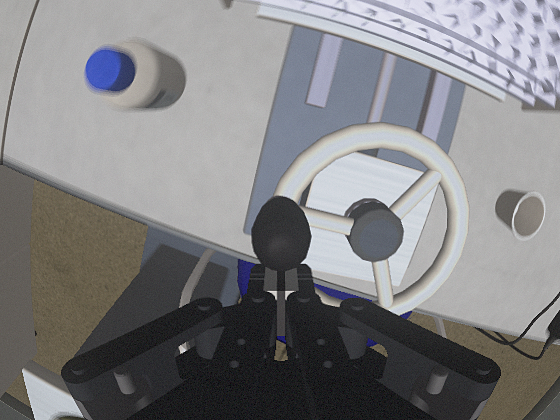

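The handle (281,230) is centred on the fingertips, and the bottle and cup haven't moved. Continuing.

Request:
carry_out:
  steps:
    - [[1, 0.003, -0.002, 0.002, 0.1, -0.1, 3.5], [1, 0.008, -0.002, 0.002, 0.1, -0.1, 8], [1, 0.013, -0.002, 0.002, 0.1, -0.1, 12], [1, 0.017, -0.001, 0.002, 0.1, -0.1, 16], [1, 0.022, 0, 0.002, 0.1, -0.2, 20.5], [1, 0.026, 0.001, 0.002, 0.1, -0.2, 24.5], [1, 0.031, 0.003, 0.002, 0.1, -0.2, 28.5], [1, 0.035, 0.005, 0.002, 0.1, -0.2, 32.5], [1, 0.039, 0.008, 0.002, 0.1, -0.2, 37], [1, 0.043, 0.011, 0.002, 0.1, -0.2, 41], [1, 0.046, 0.014, 0.002, 0.1, -0.2, 45], [1, 0.05, 0.018, 0.002, 0.1, -0.2, 49.5]]

```text
time: 5.85
tcp_pos: [0.5908, -0.1287, 0.1446]
eef_rot: [-3.038, 0.799, 0.002]
wrist_force: [-3.3, 0.6, 1.4]
width: -0.002
```

```bash
python3 st.py -136 -151 3 5 wrist
```

```text
[ 0.5917 -0.1291  0.1446] -29.68739215018658 [-2.3985 -0.4043  0.0353] [ 0.4254  0.3216 -0.304   1.6927  0.1036  1.1429 -1.9959] 5.9
r 0.05428878402718563 q -137.43196134111918
[[1, 0.003, -0, 0.002, 0, 0, 3.7],
[1, 0.008, 0.001, 0.002, 0, 0, 7.9],
[1, 0.013, 0.002, 0.002, 0, 0, 12]]
```

View pics/wrist5.png

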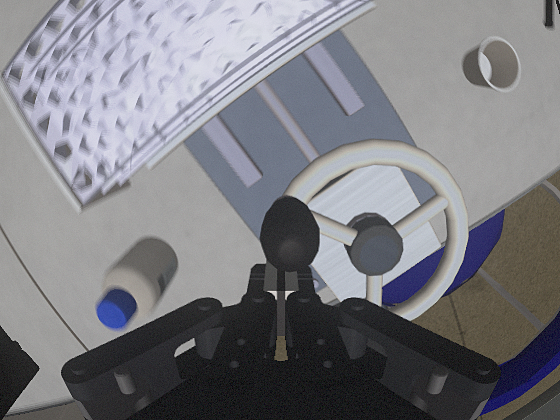

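The handle (290,230) still sits squarely on the fingertips. Finishing the first half turn, then I'll back off and lift.

Request:
carry_out:
  steps:
    - [[1, 0.003, 0, 0.002, 0, 0, 4], [1, 0.008, 0.001, 0.002, 0, 0, 8], [1, 0.013, 0.002, 0.002, 0, 0, 12], [1, 0.017, 0.004, 0.002, 0, 0, 15], [1, 0.021, 0.006, 0.002, 0, 0, 18], [1, 0.021, 0.006, 0.002, 0, 0, 18], [1, 0.015, 0.006, 0.002, 0, 0, 18], [1, 0.005, 0.004, 0.002, 0, 0, 18], [1, 0.0, 0.004, 0.002, 0, 0, 18], [1, 0.0, 0.004, -0.03, 0, 0, 18], [1, 0.0, 0.004, -0.07, 0, 0, 18], [1, 0.0, 0.004, -0.07, 0, 0, 18]]

```text
time: 7.1
tcp_pos: [0.5927, -0.1327, 0.2211]
eef_rot: [-2.872, 1.267, -0.017]
wrist_force: [0.6, 0.2, 0.5]
width: -0.001
```

```bash
python3 st.py -136 -151 3 6 top wrist
```

```text
[ 0.5902 -0.1324  0.2161] -47.63454639239002 [ 0.065  -0.5298 -0.2258] [ 0.3973  0.2575 -0.2608  1.6193  0.0687  1.2706 -2.2775] 7.2
r 0.05065232525380051 q -137.8478100030618
[[1, 0.002, -0.004, 0.073, -0.1, -0.2, -14.2],
[1, 0.006, -0.005, 0.073, -0.1, -0.2, -10.1],
[1, 0.011, -0.006, 0.073, -0.1, -0.1, -5.9]]
```

View pics/top6.png

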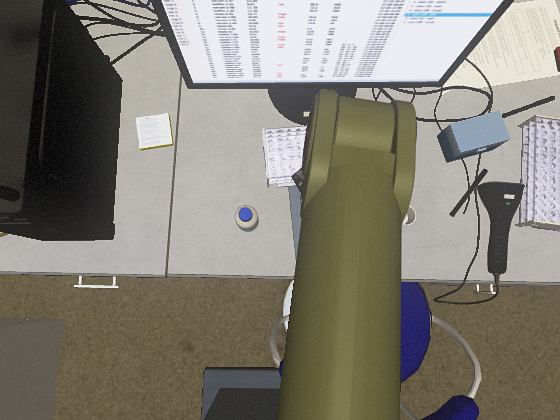

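View pics/wrist6.png

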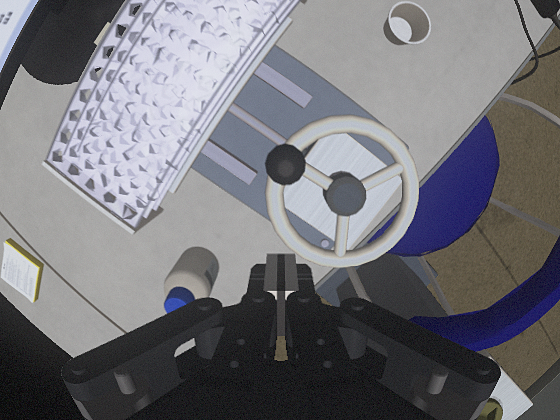

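The wrist view shows the handle at (286,164) and the hub at (345,193), with the fingers clear. The top view is blocked by the arm. I'll get the handle angle from the wrist picture.

```bash
cat >> h.py <<'E'
def wray(c,s,uv):
    K=c["intrinsics"];v=np.array([uv[0]-K[0,2],uv[1]-K[1,2]]);r=np.hypot(*v);th=r/K[0,0]
    d=np.array([np.sin(th)*v[0]/r,-np.sin(th)*v[1]/r,-np.cos(th)])
    M=np.array(c["tool_from_camera"]);R=Ro.from_rotvec(s["eef_rot"])
    return R.apply(M[:3,3])+np.array(s["tcp_pos"]),R.apply(M[:3,:3]@d)
def wz(c,s,uv,z):
    o,d=wray(c,s,uv);return o+d*(z-o[2])/d[2]
def ang(p): return np.degrees(np.arctan2(p[1]-C[1],p[0]-C[0]))
E
python3 - <<'E'
from h import *
from rig import bot
s=bot.sense();print(s["tcp_pos"],s["dq"])
c=bot.capture("wrist");cv2.imwrite("pics/wrist7.png",c["img"])
g=c["img"].max(2)
m=(g<60).astype(np.uint8);m[250:]=0
n,l,st,ce=cv2.connectedComponentsWithStats(m)
for i in range(1,n):
    if st[i,4]>300:print(st[i],ce[i])
for nm,uv,z in [("hub",(345,192),.105),("handle",(286,164),.145)]:
    p=wz(c,s,uv,z);print(nm,p,ang(p),"adv",TH0-ang(p),np.linalg.norm(p[:2]-C))
# plan: target pusher, stroke2 start q=-180+48-... 
E
```

```text
[ 0.5902 -0.1324  0.2161] [ 0.0007  0.0303  0.0043  0.0413  0.0015 -0.0007 -0.0037]
[   0    0  120  102 6343] [55.2412 38.9724]
[510   0  50  84 360] [530.7528  46.8028]
[532   0  28  28 379] [547.9446   7.9156]
[264 142  40  41 757] [282.1017 160.1202]
hub [ 0.5672 -0.1785  0.105 ] -38.44982282284754 adv -125.45936082830032 0.0047606092617489834
handle [ 0.6174 -0.1684  0.145 ] 7.500369128113159 adv -171.40955277926102 0.05435384851804717
```

Request:
carry_out:
  steps:
    - [[1, 0, 0, 0, 0, 0, -8], [1, 0, 0, 0, 0, 0, -16], [1, 0, 0, 0, 0, 0, -24], [1, 0, 0, 0, 0, 0, -32], [1, 0, 0, 0, 0, 0, -40], [1, 0, 0, 0, 0, 0, -48], [1, 0, 0, 0, 0, 0, -56], [1, 0, 0, 0, 0, 0, -64], [1, 0, 0, 0, 0, 0, -72], [1, 0, 0, 0, 0, 0, -80], [1, 0, 0, 0, 0, 0, -88], [1, 0, 0, 0, 0, 0, -96]]

```text
time: 8.45
tcp_pos: [0.5883, -0.1321, 0.2127]
eef_rot: [-2.86, -1.295, 0.003]
wrist_force: [-0.1, 0.3, 0.9]
width: -0.003
```

Request:
carry_out:
  steps:
    - [[1, 0, 0, 0, 0, 0, -8], [1, 0, 0, 0, 0, 0, -16], [1, 0, 0, 0, 0, 0, -24], [1, 0, 0, 0, 0, 0, -32], [1, 0, 0, 0, 0, 0, -40], [1, 0, 0, 0, 0, 0, -48], [1, 0, 0, 0, 0, 0, -56], [1, 0, 0, 0, 0, 0, -64], [1, 0, 0, 0, 0, 0, -70], [1, 0, 0, 0, 0, 0, -70]]

```text
time: 9.45
tcp_pos: [0.5873, -0.1319, 0.2111]
eef_rot: [-1.597, -2.699, 0.001]
wrist_force: [-0.5, -0.2, -0.6]
width: -0.002
```

```bash
cat >> h.py <<'E'
def y2(th): return 30+.83*(th-(TH0+25.4-270))
E
sed -i 's/fmt(stroke(s,a,b,n))/fmt(stroke(s,a,b,n,yf=y2))/' st.py
python3 - <<'E'
from h import *
from rig import bot
for i in range(2): c=bot.capture("wrist")
s=bot.sense();print(s["tcp_pos"],yaw(s),s["joint_positions"],s["time"])
c=bot.capture("wrist");cv2.imwrite("pics/wrist8.png",c["img"])
s=bot.sense();print(s["tcp_pos"],yaw(s))
p=circ(TH0-137);print(p,y2(TH0-137))
fmt(rel(s,[(*p,z,119) for z in (.19,.16,.143)]))
E
```

```text
[ 0.5876 -0.132   0.2116] 118.5877374598566 [ 0.6941  0.3074 -0.6238  1.6139  0.184   1.2846  0.5386] 9.55
[ 0.5878 -0.132   0.2119] 118.60285455674534
[ 0.5915 -0.1287] 119.30800000000002
[[1, 0.001, 0.005, 0.022, -0.1, -0.2, -0.4],
[1, 0.001, 0.005, 0.052, -0.1, -0.2, -0.4],
[1, 0.001, 0.005, 0.069, -0.1, -0.2, -0.4]]
```

View pics/wrist8.png

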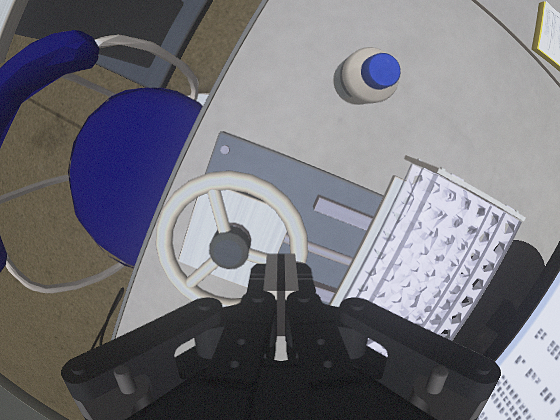

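The wrist view now shows the wheel at (230,245) with the handle hidden behind the fingers on the -x side, as planned. Going down behind the handle.

Request:
carry_out:
  steps:
    - [[1, 0.001, 0.005, 0.02, 0, 0, 0], [1, 0.001, 0.005, 0.04, 0, 0, 0], [1, 0.001, 0.005, 0.06, 0, 0, 0], [1, 0.001, 0.005, 0.068, 0, 0, 0], [1, 0.001, 0.005, 0.068, 0, 0, 0], [1, 0.001, 0.005, 0.068, 0, 0, 0]]

```text
time: 10.2
tcp_pos: [0.5919, -0.1286, 0.1446]
eef_rot: [-1.603, -2.698, 0.001]
wrist_force: [0.1, 0.2, 0.6]
width: 0.002
```

```bash
python3 st.py -140 -200 12 9 side
```

```text
[ 0.5922 -0.1287  0.145 ] 118.58812257031391 [-0.3051 -0.8511  0.2892] [ 0.6718  0.3704 -0.6109  1.6802  0.227   1.1651  0.501 ] 10.25
r 0.05491871866403233 q -137.58565966883282
[[1, -0.007, 0.003, 0.002, -0.1, -0.1, 5.9],
[1, -0.011, 0.004, 0.002, -0.1, -0.1, 10.1],
[1, -0.016, 0.006, 0.002, -0.1, -0.1, 14.2],
[1, -0.02, 0.006, 0.002, -0.1, -0.1, 18.4],
[1, -0.025, 0.007, 0.002, -0.1, -0.1, 22.5],
[1, -0.03, 0.007, 0.002, -0.1, -0.1, 26.7],
[1, -0.035, 0.006, 0.002, -0.1, -0.1, 30.8],
[1, -0.039, 0.006, 0.002, -0.1, -0.1, 35],
[1, -0.044, 0.004, 0.002, -0.1, -0.1, 39.1],
[1, -0.048, 0.003, 0.002, -0.1, -0.1, 43.3],
[1, -0.053, 0.001, 0.002, -0.1, -0.1, 47.4],
[1, -0.057, -0.002, 0.002, -0.1, -0.1, 51.6]]
```

View pics/side9.png

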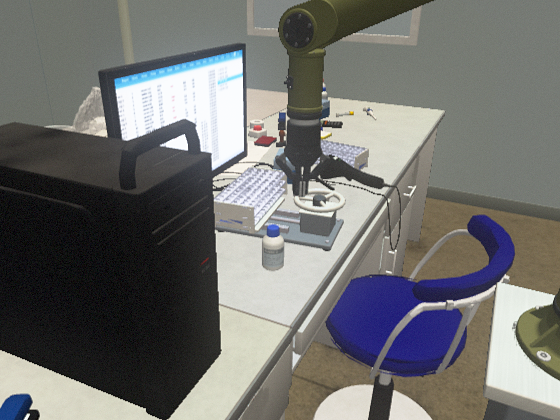

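The side view shows the fingertips down near (302,190), above the far-left part of the rim, with the bottle untouched. Starting the second stroke.

Request:
carry_out:
  steps:
    - [[1, -0.005, 0.003, 0.002, 0, 0, 5], [1, -0.011, 0.004, 0.002, 0, 0, 10], [1, -0.016, 0.006, 0.002, 0, 0, 14], [1, -0.02, 0.006, 0.002, 0, 0, 18], [1, -0.025, 0.007, 0.002, 0, 0, 22.5], [1, -0.03, 0.007, 0.002, 0, 0, 26.5], [1, -0.035, 0.006, 0.002, 0, 0, 31], [1, -0.039, 0.006, 0.002, 0, 0, 35], [1, -0.044, 0.004, 0.002, 0, 0, 39], [1, -0.048, 0.003, 0.002, 0, 0, 43], [1, -0.053, 0.001, 0.002, 0, 0, 47.5], [1, -0.057, -0.002, 0.002, 0, 0, 51.5]]

```text
time: 11.45
tcp_pos: [0.6188, -0.1782, 0.1442]
eef_rot: [-2.619, -1.732, -0.002]
wrist_force: [1.0, 2.6, -0.4]
width: -0.003
```

```bash
python3 st.py -200 -260 12 10 wrist
```

```text
[ 0.6185 -0.1797  0.1441] 66.76192698697216 [ 0.4585  2.2097 -0.1946] [ 0.5801  0.4157 -0.43    1.5885  0.1818  1.1777 -0.2931] 11.5
r 0.055127794965639715 q 159.55475189161632
[[1, -0.004, 0.001, 0.001, 0, -0.1, 3.9],
[1, -0.009, 0.002, 0.001, 0, -0.1, 8],
[1, -0.014, 0.002, 0.001, 0, -0.1, 12.2],
[1, -0.018, 0.002, 0.001, 0, -0.1, 16.3],
[1, -0.023, 0.002, 0.001, 0, -0.1, 20.5],
[1, -0.028, 0.001, 0.001, 0, -0.1, 24.6],
[1, -0.033, 0, 0.001, -0.1, -0.1, 28.8],
[1, -0.037, -0.001, 0.001, -0.1, -0.1, 32.9],
[1, -0.041, -0.003, 0.001, -0.1, -0.1, 37.1],
[1, -0.046, -0.005, 0.001, -0.1, -0.1, 41.2],
[1, -0.05, -0.008, 0.001, -0.1, -0.1, 45.4],
[1, -0.053, -0.011, 0.001, -0.1, -0.1, 49.5]]
```

View pics/wrist10.png

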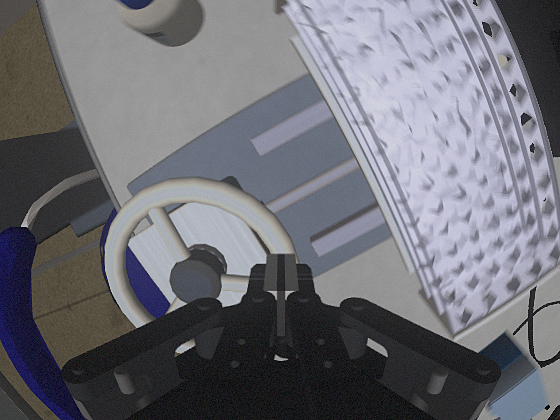

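The contact force is about 2.6 N and the wheel is turning; the spoke carrying the handle runs under the fingers from the hub at (195,277). Continuing.

Request:
carry_out:
  steps:
    - [[1, -0.004, 0.001, 0.001, 0, 0, 4], [1, -0.009, 0.002, 0.001, 0, 0, 8], [1, -0.014, 0.002, 0.001, 0, 0, 12], [1, -0.018, 0.002, 0.001, 0, 0, 16.5], [1, -0.023, 0.002, 0.001, 0, 0, 20.5], [1, -0.028, 0.001, 0.001, 0, 0, 24.5], [1, -0.033, 0, 0.001, 0, 0, 29], [1, -0.037, -0.001, 0.001, 0, 0, 33], [1, -0.041, -0.003, 0.001, 0, 0, 37], [1, -0.046, -0.005, 0.001, 0, 0, 41], [1, -0.05, -0.008, 0.001, 0, 0, 45.5], [1, -0.053, -0.011, 0.001, 0, 0, 49.5]]

```text
time: 12.7
tcp_pos: [0.5888, -0.223, 0.1443]
eef_rot: [-3.105, -0.47, -0.006]
wrist_force: [1.5, 0.5, -1.2]
width: -0.0
```

```bash
python3 st.py -260 -310 10 11 top wrist
```

```text
[ 0.5882 -0.2237  0.1443] 17.313826939631706 [1.6143 1.2444 0.5765] [ 0.544   0.3648 -0.2737  1.6342  0.1037  1.1552 -1.023 ] 12.8
r 0.05415521953634966 q 101.02391608219921
[[1, -0.006, 0.001, 0.001, 0, -0.1, 4.2],
[1, -0.01, 0.001, 0.001, 0, -0.1, 8.4],
[1, -0.015, 0.001, 0.001, 0, -0.1, 12.5],
[1, -0.02, 0, 0.001, 0, -0.1, 16.7],
[1, -0.024, -0.001, 0.001, 0, -0.1, 20.8],
[1, -0.029, -0.003, 0.001, -0.1, -0.1, 25],
[1, -0.033, -0.004, 0.001, -0.1, -0.1, 29.1],
[1, -0.037, -0.007, 0.001, -0.1, -0.1, 33.3],
[1, -0.041, -0.009, 0.001, -0.1, -0.1, 37.4],
[1, -0.045, -0.012, 0.001, -0.1, -0.1, 41.6]]
```

View pics/top11.png

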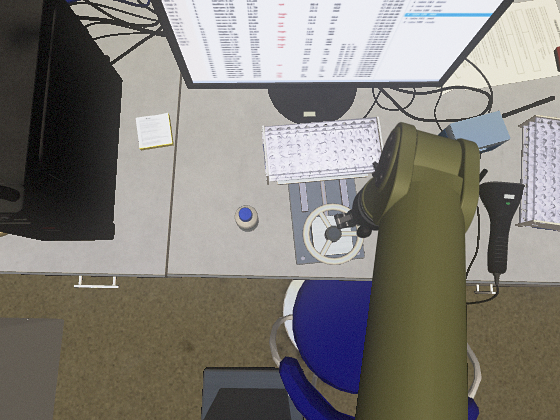

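View pics/wrist11.png

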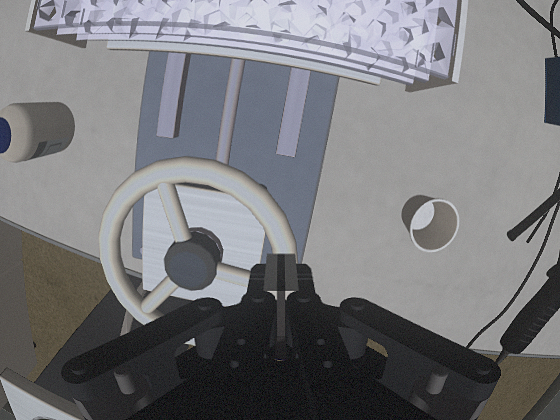

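Bottle and cup are in place. The spoke towards (250,275) in the wrist view is the handle's, under the fingers. Continuing by 50 degrees.

Request:
carry_out:
  steps:
    - [[1, -0.005, 0.001, 0.001, 0, 0, 4], [1, -0.01, 0.001, 0.001, 0, 0, 8.5], [1, -0.015, 0.001, 0.001, 0, 0, 12.5], [1, -0.02, 0, 0.001, 0, 0, 16.5], [1, -0.024, -0.001, 0.001, 0, 0, 21], [1, -0.029, -0.003, 0.001, 0, 0, 25], [1, -0.033, -0.004, 0.001, 0, 0, 29], [1, -0.037, -0.007, 0.001, 0, 0, 33], [1, -0.041, -0.009, 0.001, 0, 0, 37], [1, -0.045, -0.012, 0.001, 0, 0, 41], [1, -0.045, -0.012, 0.001, 0, 0, 41]]

```text
time: 13.9
tcp_pos: [0.5428, -0.2254, 0.1444]
eef_rot: [-3.074, 0.641, -0.008]
wrist_force: [1.8, 0.4, 0.9]
width: 0.001
```

```bash
python3 st.py -310 -334 6 12 wrist top side; python3 - <<'E'
import cv2
i=cv2.imread('pics/top12.png')[170:290,225:435];cv2.imwrite('pics/top12z.png',cv2.resize(i,None,fx=3.8,fy=3.8,interpolation=cv2.INTER_CUBIC))
i=cv2.imread('pics/side12.png')[150:280,210:390];cv2.imwrite('pics/side12z.png',cv2.resize(i,None,fx=3.8,fy=3.8,interpolation=cv2.INTER_CUBIC))
E
```

```text
[ 0.5425 -0.226   0.144 ] -23.540152675482226 [ 1.7298 -0.714   0.5995] [ 0.4973  0.2736 -0.1709  1.7457  0.0493  1.1229 -1.6702] 14.05
r 0.05464327403115113 q 51.325658912753624
[[1, -0.005, -0, 0.001, -0.1, -0.2, 4.1],
[1, -0.009, -0.001, 0.001, -0.1, -0.2, 7.4],
[1, -0.013, -0.001, 0.001, -0.1, -0.2, 10.7],
[1, -0.016, -0.002, 0.001, -0.1, -0.2, 14],
[1, -0.02, -0.004, 0.001, -0.1, -0.2, 17.3],
[1, -0.023, -0.005, 0.001, -0.1, -0.2, 20.7]]
```

View pics/top12z.png

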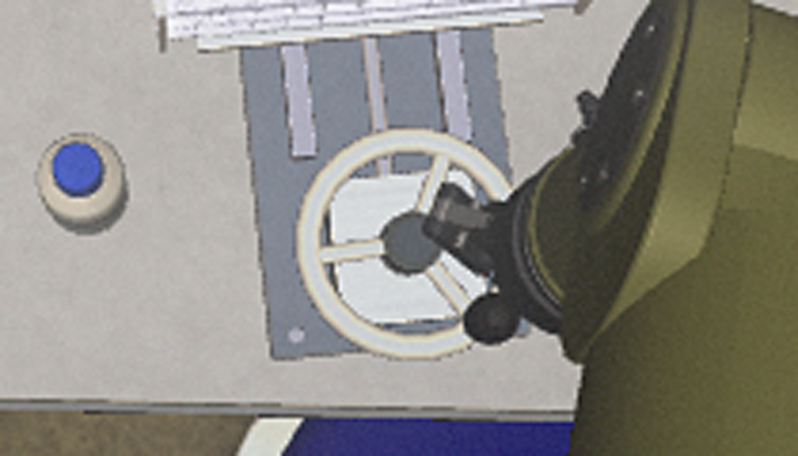

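View pics/side12z.png

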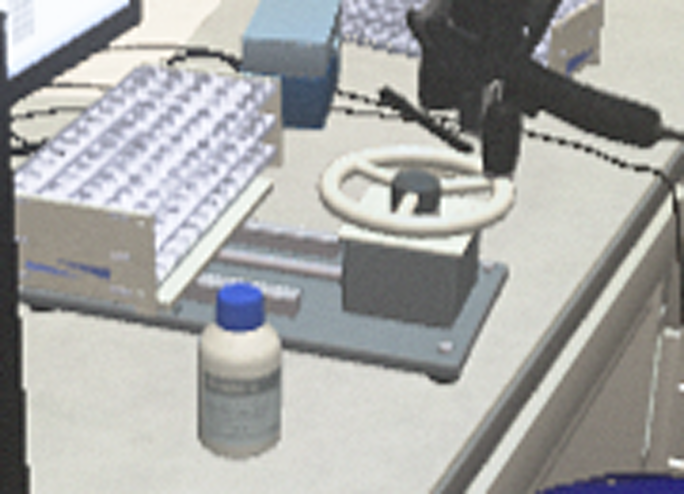

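View pics/wrist12.png

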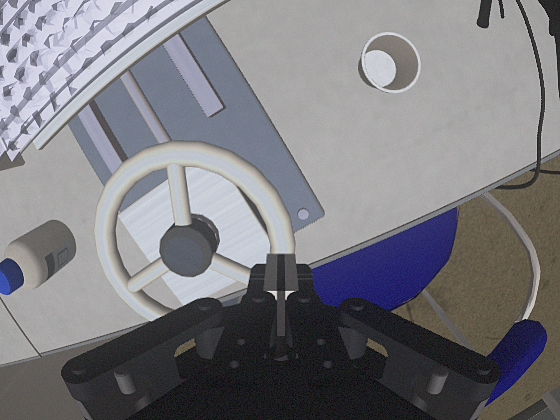

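The top zoom shows the handle at (491,319), with its target at (451,338). Working out how much angle is left.

```bash
python3 - <<'E'
from h import *
t=load("top0")
T=lambda x,y:np.array([225+x/3.8-.37,170+y/3.8-.37])
hub=onz(t,T(412,243.5),.1)
def a(uv): p=onz(t,T(*uv),.145)-hub; return np.degrees(np.arctan2(p[1],p[0])),np.hypot(p[0],p[1])
print(a((451,338)),a((491,319)))
E
```

```text
(np.float64(-166.1583068709887), np.float64(0.05343102086051973)) (np.float64(-142.32666420829145), np.float64(0.0532618124527559))
```

24 degrees remain, which matches the planned rows.

Request:
carry_out:
  steps:
    - [[1, -0.005, 0, 0.001, 0, 0, 4], [1, -0.009, -0.001, 0.001, 0, 0, 7.5], [1, -0.013, -0.001, 0.001, 0, 0, 10.5], [1, -0.016, -0.002, 0.001, 0, 0, 14], [1, -0.02, -0.004, 0.001, 0, 0, 17], [1, -0.022, -0.005, 0.001, 0, 0, 19], [1, -0.022, -0.005, 0.001, 0, 0, 19]]

```text
time: 14.75
tcp_pos: [0.5249, -0.2132, 0.1436]
eef_rot: [-2.927, 1.137, -0.008]
wrist_force: [2.2, -0.8, 1.3]
width: -0.001
```

```bash
python3 st.py -332 -335 1 13 top; python3 - <<'E'
import cv2
i=cv2.imread('pics/top13.png')[170:290,225:435];cv2.imwrite('pics/top13z.png',cv2.resize(i,None,fx=3.8,fy=3.8,interpolation=cv2.INTER_CUBIC))
E
```

```text
[ 0.5249 -0.2132  0.1434] -42.44523302535907 [ 2.5367 -0.5303  0.8425] [ 0.4613  0.2296 -0.1377  1.8004  0.0338  1.1088 -1.9994] 14.8
r 0.053959770658033666 q 28.22921850041905
[[1, -0.003, 0, 0, -0.2, -0.2, 2.6]]
```

View pics/top13z.png

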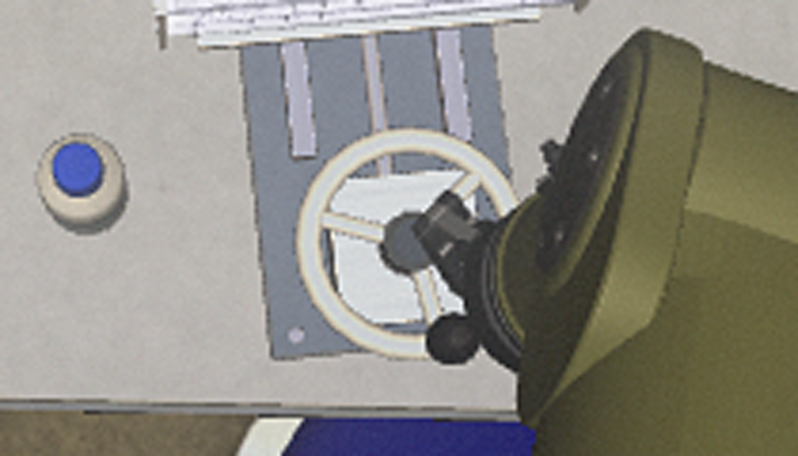

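The handle is at (452,338), against (451,338) at the start, so it is on target. Backing straight off and lifting clear.

Request:
carry_out:
  steps:
    - [[1, 0.004, 0, 0, 0, 0, 0], [1, 0.01, 0, 0, 0, 0, 0], [1, 0.018, 0, 0, 0, 0, 0], [1, 0.02, 0, -0.01, 0, 0, 0], [1, 0.02, 0, -0.04, 0, 0, 0], [1, 0.02, 0, -0.08, 0, 0, 0], [1, 0.05, 0, -0.12, 0, 0, 0], [1, 0.09, 0, -0.14, 0, 0, 0], [1, 0.13, 0, -0.14, 0, 0, 0], [1, 0.13, 0, -0.14, 0, 0, 0], [1, 0.13, 0, -0.14, 0, 0, 0], [1, 0.13, 0, -0.14, 0, 0, 0]]

```text
time: 16.0
tcp_pos: [0.6197, -0.2999, 0.284]
eef_rot: [-2.927, 1.135, -0.006]
wrist_force: [0.8, 0.6, -0.3]
width: 0.001
```

```bash
python3 st.py -332 -335 1 14 top side; python3 - <<'E'
import cv2
for n,(y0,y1,x0,x1) in dict(top=(170,290,225,435),side=(150,280,210,390)).items():
    i=cv2.imread(f'pics/{n}14.png')[y0:y1,x0:x1];cv2.imwrite(f'pics/{n}14z.png',cv2.resize(i,None,fx=3.8,fy=3.8,interpolation=cv2.INTER_CUBIC))
E
```

```text
[ 0.6197 -0.2998  0.2847] -42.38370128189555 [0.0446 0.5973 0.2469] [ 0.486   0.3912 -0.1016  1.3025  0.0373  1.4445 -1.9229] 16.1
r 0.13641474547523763 q 98.22700975889143
[[1, -0.132, 0.001, 0.141, -0.2, -0.2, 2.6]]
```

View pics/top14z.png

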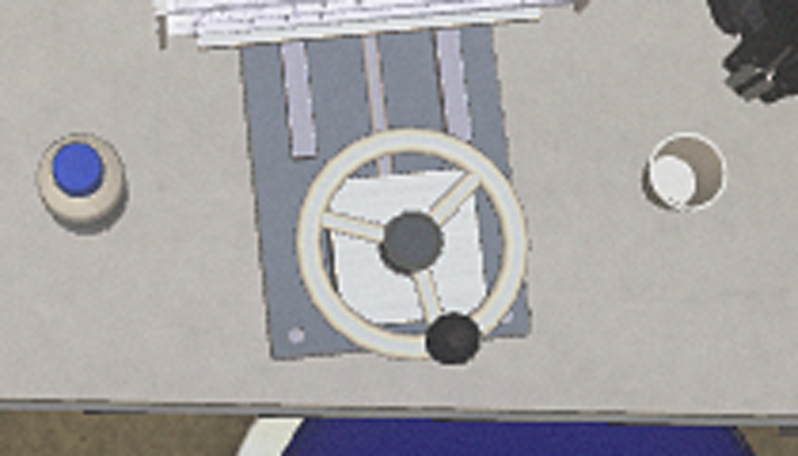

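View pics/side14z.png

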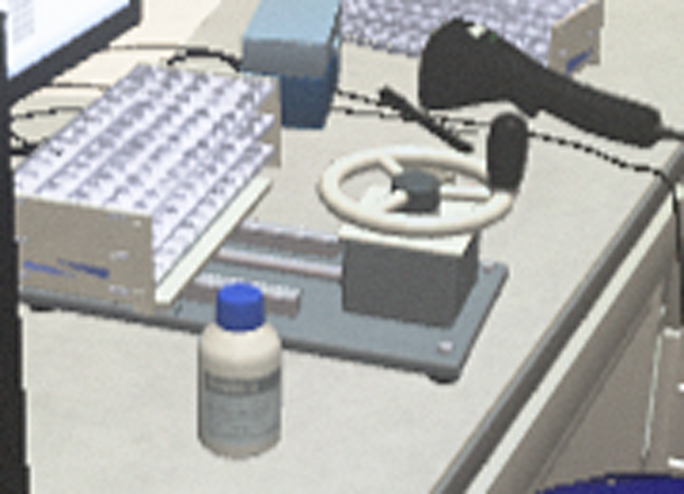

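The handle is at (452,338) in the top view and (507,152) in the side view, the same as at the start to within a pixel. The rack has moved back, the bottle and cup are unmoved, and the gripper is clear. Handing in.

```bash
python3 -c "
from rig import bot
print(bot.sense()['dq']); print(bot.close_job())"
```

```text
[ 0.00162402 -0.00358165  0.00208753 -0.00013677  0.00233463 -0.00276607
  0.00061744]
the job is handed in; nothing more can be done
None
```

I pushed the hand wheel clockwise through one full turn and left the handle where it started. The job was handed in at about 16 s.

- **How it was done:** I used the outside of the shut fingertips, in two half-turn strokes, lifting off in between to turn the wrist back. The wrist force readings after each move stayed below about 5 N.
- **Handle:** in the last top picture it is at (452,338) in the enlarged view, against (451,338) at the start. The side view matches too, so it is back to within about 1 mm.
- **Rack, bottle and cup:** the rack has moved farther from the wheel. The bottle and cup show no movement, and the gripper is well clear of everything.
- **Disagreements:** one mid-job check with the wrist camera put the hub about 4 mm from the first measurement while the arm was still settling, so I judged the end position by the fixed cameras. The first descent also stopped 7 mm lower than intended, before any contact, and I corrected it before pushing.

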